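# Show a trainee the cap check by pointing

### The job

Show the trainee how the odd cap is checked by pointing with the fingertips straight down: first at the one blue cap, then at the plug gauge it must be tried on, and last at the middle of the blue tray where it goes afterwards, each time bringing the fingertips to about 2 cm above it and dwelling there for two seconds. Then raise the hand well clear, at least 20 cm above the bench. Touch and move nothing at all, and do not dip down over any of the white caps lying round the blue one.

Things in the scene. Friction and masses are not known exactly. Their poses are not given: they have to be found in the camera images.
- blue_cap: the only blue bottle cap, round, 31 mm across and 12 mm high, lying open side up and loose among four white ones. Origin at the centre of its underside, z up; its rim is 12 mm above the origin. The caps' centres lie at least 40 mm apart. To point at this or the other things, the shut fingertips are centred over the thing, tool axis vertical.
- white_cap_1: white bottle cap like the blue one, 31 mm across and 12 mm high, loose, open side up; one of the four lying with the blue cap to the right of the vice, a bystander. Origin at the centre of its underside, z up.
- white_cap_2: white bottle cap like the blue one, 31 mm across and 12 mm high, loose, closed side up; one of the four lying with the blue cap to the right of the vice, a bystander. Origin at the centre of its underside, z up.
- white_cap_3: white bottle cap like the blue one, 31 mm across and 12 mm high, loose, closed side up; one of the four lying with the blue cap to the right of the vice, a bystander. Origin at the centre of its underside, z up.
- white_cap_4: white bottle cap like the blue one, 31 mm across and 12 mm high, loose, open side up; one of the four lying with the blue cap to the right of the vice, a bystander. Origin at the centre of its underside, z up.
- gauge: plug gauge, a grey metal spindle with a thick round end above and below, 28 mm across and 83 mm tall, standing upright and loose; easily knocked over. Origin at the centre of its underside, z up, top face 83 mm above it. It stands either beyond the blue bench vice, towards its left, or to the right of the loose caps; the tray has the other of the two places.
- tray: open blue rectangular tray holding white caps (one piece, the caps in it do not come out), 91 x 125 mm and 36 mm high, loose on the bench. Origin at the centre of its underside, x along the 91 mm side, y along the 125 mm side, z up, rim 36 mm above the origin.
- oil_bottle: small brown dropper bottle with a black top, 33 mm across and 102 mm tall, standing loose to the right and far side; a bystander. Origin at the centre of its underside.
- tape_measure: yellow tape measure, 36 x 83 x 66 mm high, loose, standing beyond the blue vice, to its right; a bystander. Origin at the centre of its underside.
Mind the look-alikes: they are no part of the job. Leave any green or yellow look-alike of the gauge alone.

How it is judged (in metres and radians):
On the way, in this order (a step that is already met when the one before it is completed fails the run):
1. point down at the blue cap from just above it and dwell (horizontal distance between the grasp point and blue_cap below 0.02 m and z of the grasp point in the frame of blue_cap between 0.017 and 0.08 m and angle between the grasp point's own z axis and vertical above 2.74 rad), for 1.5 s.
2. then point at the top of the plug gauge and dwell (horizontal distance between the grasp point and gauge below 0.02 m and z of the grasp point in the frame of gauge between 0.088 and 0.15 m and angle between the grasp point's own z axis and vertical above 2.74 rad), for 1.5 s.
3. then point at the middle of the blue tray and dwell (horizontal distance between the grasp point and tray below 0.03 m and z of the grasp point in the frame of tray between 0.041 and 0.105 m and angle between the grasp point's own z axis and vertical above 2.74 rad), for 1.5 s.
At the end, for the whole second after the job is handed in: After the three pointings in order (TCP within 20 mm sideways of cap and gauge, 30 mm of the tray, tips up to 45 mm above, 1.5 s each), the TCP is over 0.18 m up, and all caps, gauge, tray, bottle and tape measure rest within 6 mm of their starts, gauge and bottle upright (height (world z) of the grasp point above 0.18 m and distance of each of blue_cap, white_cap_1, white_cap_2, white_cap_3, white_cap_4, gauge, tray, oil_bottle, tape_measure from where it was at the start of the episode below 0.006 m and linear speed of each of blue_cap, white_cap_1, white_cap_2, white_cap_3, white_cap_4, gauge, tray, oil_bottle, tape_measure below 0.02 m/s and angle between each of gauge, oil_bottle's own z axis and vertical below 0.1 rad); the robot touches nothing.
It fails at once if the robot touches something (contact force between any of the fingers, the arm and anything else above 0.5 N).
It fails at once if something on the bench is shifted more than 6 mm or lifted (distance of any of blue_cap, white_cap_1, white_cap_2, white_cap_3, white_cap_4, gauge, tray, oil_bottle, tape_measure from where it was at the start of the episode above 0.006 m).
It fails at once if the fingertips dip down over one of the loose white caps ((horizontal distance between the grasp point and white_cap_1 below 0.018 m and z of the grasp point in the frame of white_cap_1 below 0.08 m) or (horizontal distance between the grasp point and white_cap_2 below 0.018 m and z of the grasp point in the frame of white_cap_2 below 0.08 m) or (horizontal distance between the grasp point and white_cap_3 below 0.018 m and z of the grasp point in the frame of white_cap_3 below 0.08 m) or (horizontal distance between the grasp point and white_cap_4 below 0.018 m and z of the grasp point in the frame of white_cap_4 below 0.08 m)).
It also fails if it takes over 61 s, if anything falls off the work surface, if the arm or the gripper's body presses on something with over 40 N, if the wrist force passes 120 N, or if a joint passes its speed limit or range.

### The arm

A 6-joint arm with a two-finger parallel gripper is mounted at the origin on the work surface; the furniture and walls round the work are solid. World frame = base frame: x ahead of the robot, y to its left, z up, the work surface at z = 0. Lengths are in m, angles in degrees, forces in N, time in s.
With the tool pointing down it reaches from about 0.3 to 0.75 m from the base axis. Payload 8.5 kg.
Tool frame: the origin (TCP) lies between the finger pads, 19 mm behind the fingertips; this is the grasp point; z points along the fingers, y is the line along which they close (so a half turn about z gives the same grasp; the last joint's range is limited). The gripper opens to 85 mm and grips with 20 to 120 N. Pads are 22 mm wide; open, the fingers measure 114 mm over their backs; the gripper's body (76 mm by 85 mm) begins 54 mm behind the grasp point. The pads swing forward as they close: fully open they stand 13 mm farther back than shut.
Start: joints at [61.232, 21.807, 74.336, -0, 83.858, -12.336], TCP at [0.156, 0.528, 0.25] pointing down, gripper open.
Joint ranges: [-178.18, 178.18], [-50.72, 133.34], [12.68, 142.11], [-81.47, 261.47], [9.98, 163.14], [-165.26, 165.26]. Speed limits (degrees/s): [136.94, 136.94, 180, 180, 180, 180].

### API

Orientations are given as [roll, pitch, yaw] about the fixed x, y, z axes, in that order (R = Rz(yaw) Ry(pitch) Rx(roll)).
In Python, from cell import robot gives the robot as it stands.
- The arm moves only by the tool drive_tool, never from a script. Its arguments are lists of equal length, an entry for each row: "gripper": the opening in per cent of the stroke, from 0 (shut) to 100 (fully open); "xyz": the shift along the tool's x, y, z in m, a list of three; "delta_rot": the turn, a rotation vector about the tool's x, y, z in rad, a list of three. A call has 1 to 12 rows; each row is the pose to reach, as a shift and turn from the pose commanded when the call began, along the tool's axes at that moment; what a row does not reach only later rows make up. A row lasts 1/10 s, in which the tool goes at most 50 mm and 8.59 degrees, less where a joint would pass 70% of its speed; a pose out of reach is approached as far as the arm can. A call with a gripper value outside its range is refused whole. The fingers move at their own pace and stop on an object; "grip_force" is the grip in N (left out, the last holds). Time passes only in rows, so rows that repeat a pose let the fingers close. It gives the time, the measured TCP pose, the force, the opening and the grip force at its end, in the units of the state.
- robot.read_state(): the state, without advancing time (a new reading comes with each control period).
- robot.get_image(name): name is "side" or "top" or "wrist"; returns the picture (384x512x3 uint8, red, green, blue); there is no depth.
- robot.camera_info(name): a dict with "camera_matrix" (3x3 intrinsics, pixels), "rvec" (rotation vector, rad) and "tvec" (3), from world to camera coordinates, as OpenCV has them; the wrist camera has in their place "tool_from_camera" (4x4, takes a point from camera to tool coordinates, whose origin is the TCP and whose axes are the flange's). Camera axes: x right, y down, z forward; pixel columns grow to the right and rows downward; lengths in m; the calibration is good to about 2 mm. A picture is of the moment at which its call begins: read the wrist's pose just before it. camera_info takes no time and is no camera call.
- robot.hand_in(): hands the job in; it is judged then, once.
The state is a dict: "time": time; "qpos": joint angles; "qd": joint speeds; "tau": joint torques, N m; "tool_pos": TCP position; "tool_rot": TCP orientation; "wrist_force": force on the tool from outside, world axes, zero at the start; "moment": the same for the moment, N m; "opening": opening from 0.0 (shut) to 1.0 (fully open); "grasp_force": force on a finger pad.
Only numpy, scipy, OpenCV 4.12 (cv2) and the standard library are available. Lean on these libraries where they do the work, as an engineer would, in place of code of your own. Each camera call takes 0.05 s, during which the arm holds its last target. There are 200 camera calls.

## Working session

There is one attempt and no reset: what is moved stays moved. The work goes in short steps, Python scripts to look and compute and a tool call to move; the robot and the scene stay as the last step left them, time stands still between calls to the robot, and variables do not carry over. Pictures are saved under pics/ and viewed, at most 10 in all, crops included, and the job is handed in when it is done.

Besides the shell and the picture viewer there is one more tool, called after "Emit:" as name(argument=value, ...) on one line, values as JSON. drive_tool: Moves the arm, as the interface text tells. Its arguments: {"type":"object","properties":{"gripper":{"type":"array"},"xyz":{"type":"array"},"delta_rot":{"type":"array"},"grip_force":{"type":"number"}},"required":["gripper","xyz","delta_rot"]}

```bash
mkdir -p pics
cat > h.py <<'E'
import numpy as np, cv2
from cell import robot
def ray(name,u,v,z):
    c=robot.camera_info(name);K=np.array(c["camera_matrix"]);R=cv2.Rodrigues(np.array(c["rvec"],float))[0];t=np.array(c["tvec"],float).ravel()
    o=-R.T@t;d=R.T@np.linalg.inv(K)@[u,v,1];return o+d*(z-o[2])/d[2]
def save(name,f):
    im=robot.get_image(name)[:,:,::-1];cv2.imwrite(f,im);return im
E
python3 - <<'E'
from h import *
a=save("top","pics/top.png");b=save("side","pics/side.png")
cv2.imwrite("pics/top2.png",cv2.resize(a,(800,600),interpolation=cv2.INTER_CUBIC))
s=robot.read_state();print(s["time"],s["tool_pos"],s["tool_rot"])
for n in("top","side"):
    c=robot.camera_info(n);R=cv2.Rodrigues(np.array(c["rvec"],float))[0];print(n,-R.T@np.array(c["tvec"]).ravel(),R[2])
E
```

```text
0.1 [0.15546949 0.527323   0.2494783 ] [-1.79926740e+02 -1.58747567e-02  1.63567062e+02]
top [ 0.40132546 -0.07649223  1.00855559] [ 0.14018984 -0.01903226 -0.98994171]
side [ 0.35652057 -1.07598464  0.46226535] [ 0.15643927  0.90875665 -0.38689547]
```

View pics/top2.png

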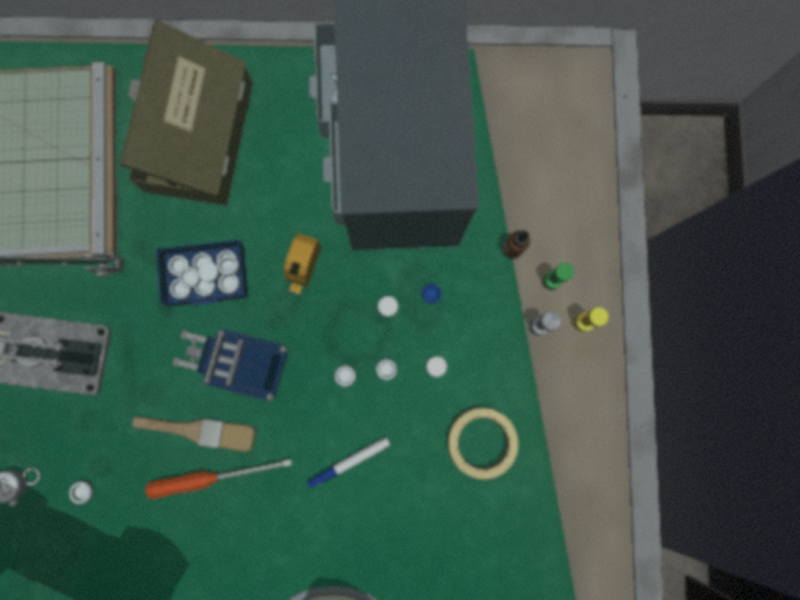

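View pics/side.png

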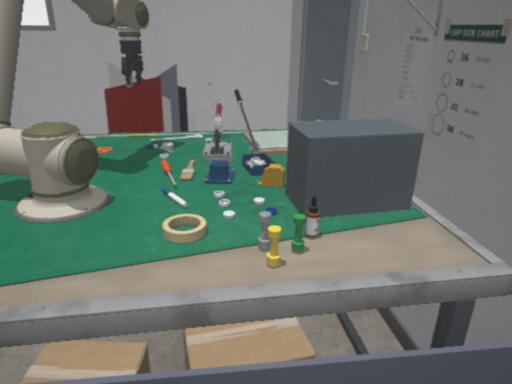

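The top view (enlarged 800x600) shows the blue cap at (431,293), the grey gauge with its top at about (551,320), and the tray at (202,273). A tall box stands beyond the caps. I'll enlarge these areas and measure.

Run:
```python
from h import *
a=cv2.imread("pics/top.png")
# crop orig x 200..400,y 140..260 x4
cv2.imwrite("pics/c1.png",cv2.resize(a[130:260,200:400],None,fx=4,fy=4,interpolation=cv2.INTER_CUBIC))
S=.64
def p(n,u,v,z):print(n,ray("top",u*S,v*S,z).round(3))
p("blue",431,293,.012)
for i,(u,v) in enumerate([(388,306),(345,376),(386,369),(437,366)]):p("w%d"%i,u,v,.012)
p("gtop",551,320,.083);p("gbase",539,327,.0)
p("yellowtop",599,317,.083);p("greentop",564,271,.083)
for c in[(158,249),(242,242),(245,296),(163,305)]:p("tray",*c,.036)
p("oiltop",522,237,.1)
p("box bl",354,248,0);p("box br",461,243,0);
for z in(.15,.2,.25):p("boxtop l",343,213,z);p("boxtop r",475,206,z)
print("side gauge",ray("side",265.5,217,.083), "box",[ray("side",x,y,0) for x,y in((289,199),(299,211))])
```

```text
blue [ 0.555 -0.142  0.012]
w0 [ 0.534 -0.076  0.012]
w1 [ 0.427 -0.012  0.012]
w2 [ 0.438 -0.074  0.012]
w3 [ 0.443 -0.151  0.012]
gtop [ 0.507 -0.309  0.083]
gbase [ 0.505 -0.311  0.   ]
yellowtop [ 0.512 -0.379  0.083]
greentop [ 0.578 -0.33   0.083]
tray [0.615 0.272 0.036]
tray [0.627 0.146 0.036]
tray [0.544 0.138 0.036]
tray [0.53  0.26  0.036]
oiltop [ 0.624 -0.267  0.1  ]
box bl [ 0.628 -0.021  0.   ]
box br [ 0.638 -0.19   0.   ]
boxtop l [ 0.642 -0.014  0.15 ]
boxtop r [ 0.654 -0.193  0.15 ]
boxtop l [ 0.628 -0.018  0.2  ]
boxtop r [ 0.639 -0.186  0.2  ]
boxtop l [ 0.614 -0.021  0.25 ]
boxtop r [ 0.625 -0.179  0.25 ]
side gauge [ 0.50644457 -0.3319682   0.083     ] box [array([ 0.62788634, -0.06454919,  0.        ]), array([ 0.63560271, -0.14578186,  0.        ])]
```

View pics/c1.png

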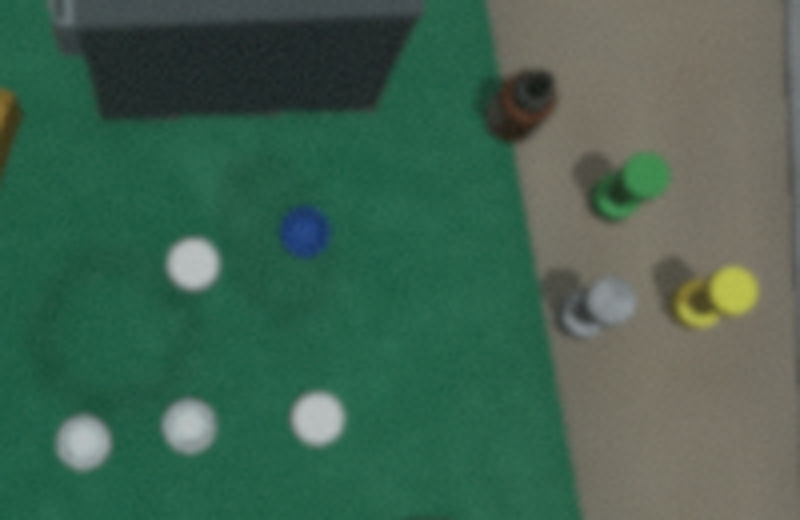

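Blue cap (0.555,-0.142), gauge (0.507,-0.310) and tray centre (0.579,0.204) agree with the given sizes: the tray edges come out near 0.088 x 0.124, and the gauge's base and top match. The box is about 0.2 m high with its front at x≈0.63. First I'll rise and shut the fingers.

Emit:
drive_tool(gripper=[0, 0, 0, 0, 0, 0, 0, 0], xyz=[[0, 0, -0.03], [0, 0, -0.06], [0, 0, -0.09], [0, 0, -0.1], [0, 0, -0.1], [0, 0, -0.1], [0, 0, -0.1], [0, 0, -0.1]], delta_rot=[[0, 0, 0], [0, 0, 0], [0, 0, 0], [0, 0, 0], [0, 0, 0], [0, 0, 0], [0, 0, 0], [0, 0, 0]])

```text
time: 0.9
tool_pos: [0.1555, 0.5274, 0.3488]
tool_rot: [-179.9, -0.0, 163.6]
wrist_force: [-0.7, -0.5, 1.0]
opening: -0.003
grasp_force: 0.0
```

```bash
cat >> h.py <<'E'
from scipy.spatial.transform import Rotation as Ro
def T():
    s=robot.read_state();return np.array(s["tool_pos"]),Ro.from_euler("xyz",s["tool_rot"],degrees=True),s
def to(x,y,z):
    p,R,s=T();print("t",s["time"],"p",p.round(4),"rot",np.round(s["tool_rot"],1),"open",s["opening"],"d_tool",R.inv().apply(np.array([x,y,z])-p).round(4))
def wray(u,v,z):
    c=robot.camera_info("wrist");p,R,_=T();M=np.array(c["tool_from_camera"]);d=R.apply(M[:3,:3]@np.linalg.inv(np.array(c["camera_matrix"]))@[u,v,1]);o=p+R.apply(M[:3,3]);return o+d*(z-o[2])/d[2]
E
python3 -c "
from h import *
to(.555,-.142,.35);print(np.array(robot.camera_info('wrist')['tool_from_camera']).round(3))"
```

```text
t 0.9 p [0.1555 0.5274 0.3488] rot [-179.9   -0.   163.6] open -0.002825234377545953 d_tool [-5.725e-01 -5.290e-01 -3.000e-04]
[[ 0.001 -0.946 -0.325  0.084]
 [ 1.     0.001 -0.001  0.   ]
 [ 0.001 -0.325  0.946 -0.124]
 [ 0.     0.     0.     1.   ]]
```

Emit:
drive_tool(gripper=[0, 0, 0, 0, 0, 0, 0, 0, 0, 0, 0, 0], xyz=[[-0.02, -0.019, 0], [-0.05, -0.046, 0], [-0.08, -0.074, 0], [-0.11, -0.102, 0], [-0.14, -0.129, 0], [-0.17, -0.157, 0], [-0.2, -0.185, 0], [-0.23, -0.213, 0], [-0.26, -0.24, 0], [-0.29, -0.268, 0], [-0.32, -0.296, 0], [-0.34, -0.314, 0]], delta_rot=[[0, 0, 0], [0, 0, 0], [0, 0, 0], [0, 0, 0], [0, 0, 0], [0, 0, 0], [0, 0, 0], [0, 0, 0], [0, 0, 0], [0, 0, 0], [0, 0, 0], [0, 0, 0]])

```text
time: 2.1
tool_pos: [0.3937, 0.128, 0.3495]
tool_rot: [-180.0, -0.0, 163.5]
wrist_force: [1.0, -0.3, -0.2]
opening: -0.0
grasp_force: 0.0
```

Emit:
drive_tool(gripper=[0, 0, 0, 0, 0, 0, 0, 0, 0, 0, 0, 0], xyz=[[-0.03, -0.028, 0], [-0.06, -0.055, 0], [-0.09, -0.083, 0], [-0.12, -0.111, 0], [-0.15, -0.139, 0], [-0.18, -0.166, 0], [-0.21, -0.194, 0], [-0.225, -0.208, 0], [-0.232, -0.215, 0], [-0.232, -0.215, 0.03], [-0.232, -0.215, 0.06], [-0.232, -0.215, 0.08]], delta_rot=[[0, 0, 0], [0, 0, 0], [0, 0, 0], [0, 0, 0], [0, 0, 0], [0, 0, 0], [0, 0, 0], [0, 0, 0], [0, 0, 0], [0, 0, 0], [0, 0, 0], [0, 0, 0]])

```text
time: 3.3
tool_pos: [0.5538, -0.1407, 0.2679]
tool_rot: [180.0, -0.2, 163.6]
wrist_force: [0.0, -0.3, 0.4]
opening: -0.001
grasp_force: 0.0
```

```bash
python3 -c "
from h import *
to(.555,-.142,.053)
save('wrist','pics/w1.png')"
```

```text
t 3.3 p [ 0.5538 -0.1407  0.2679] rot [180.   -0.2 163.6] open -0.0011724749196096013 d_tool [-0.0021 -0.001   0.2149]
```

View pics/w1.png

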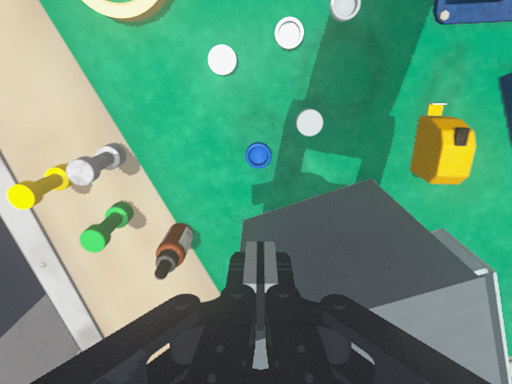

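The wrist view shows the blue cap at (258,155), the grey gauge's top at (81,173) and base at (115,156), and the box corners at (373,181) and (244,220).

```bash
python3 -c "
from h import *
print(wray(258,155,.006),wray(258.5,155,.012),'g',wray(80,173,.083),wray(116,156,0),'tape',wray(455,150,.06))
for z in (.18,.2,.22):print('box',wray(373,181,z),wray(244,220,z))
to(.555,-.142,.053)"
```

```text
[ 0.55381367 -0.14295845  0.006     ] [ 0.55271215 -0.14198872  0.012     ] g [ 0.50624698 -0.30705833  0.083     ] [ 0.50815637 -0.30758131  0.        ] tape [0.59359636 0.05336821 0.06      ]
box [ 0.55542459 -0.06285754  0.18      ] [ 0.55820876 -0.15326244  0.18      ]
box [ 0.54754716 -0.06799925  0.2       ] [ 0.55006541 -0.14976934  0.2       ]
box [ 0.53966973 -0.07314097  0.22      ] [ 0.54192206 -0.14627623  0.22      ]
t 3.35 p [ 0.5531 -0.1404  0.2652] rot [179.9  -0.4 163.6] open 0.00028078838394334643 d_tool [-0.0039 -0.0013  0.2122]
```

The wrist view agrees to about 2 mm. Lowering over the blue cap; the box front stays 75 mm away.

Emit:
drive_tool(gripper=[0, 0, 0, 0, 0, 0, 0, 0, 0, 0, 0, 0], xyz=[[-0.001, -0.001, 0.015], [-0.001, -0.001, 0.04], [-0.001, -0.001, 0.065], [-0.001, -0.001, 0.09], [-0.001, -0.001, 0.115], [-0.001, -0.001, 0.14], [-0.001, -0.001, 0.16], [-0.001, -0.001, 0.18], [-0.001, -0.001, 0.195], [-0.001, -0.001, 0.205], [-0.001, -0.001, 0.21], [-0.001, -0.001, 0.215]], delta_rot=[[0, 0, 0], [0, 0, 0], [0, 0, 0], [0, 0, 0], [0, 0, 0], [0, 0, 0], [0, 0, 0], [0, 0, 0], [0, 0, 0], [0, 0, 0], [0, 0, 0], [0, 0, 0]])

```text
time: 4.55
tool_pos: [0.5556, -0.1429, 0.0554]
tool_rot: [-180.0, 0.1, 163.6]
wrist_force: [-0.8, -0.1, 0.0]
opening: -0.001
grasp_force: 0.0
```

Emit:
drive_tool(gripper=[0, 0, 0, 0, 0, 0, 0, 0, 0, 0, 0, 0], xyz=[[0, 0, 0], [0, 0, 0], [0, 0, 0], [0, 0, 0], [0, 0, 0], [0, 0, 0], [0, 0, 0], [0, 0, 0], [0, 0, 0], [0, 0, 0], [0, 0, 0], [0, 0, 0]], delta_rot=[[0, 0, 0], [0, 0, 0], [0, 0, 0], [0, 0, 0], [0, 0, 0], [0, 0, 0], [0, 0, 0], [0, 0, 0], [0, 0, 0], [0, 0, 0], [0, 0, 0], [0, 0, 0]])

```text
time: 5.75
tool_pos: [0.5552, -0.1429, 0.055]
tool_rot: [-180.0, -0.0, 163.6]
wrist_force: [0.0, -0.3, -0.3]
opening: 0.003
grasp_force: 0.0
```

```bash
python3 -c "
from h import *
to(.507,-.309,.24)
a=save('wrist','pics/w2.png')"
```

```text
t 5.75 p [ 0.5552 -0.1429  0.055 ] rot [-180.    -0.   163.6] open 0.0025336382404434026 d_tool [-0.0007 -0.1729 -0.185 ]
```

View pics/w2.png

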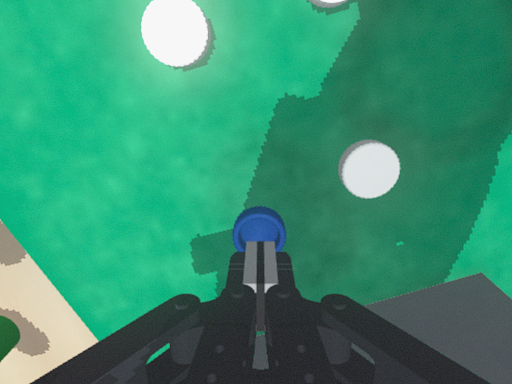

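The blue cap is at (259,232), right beneath the fingertips. I'll finish the dwell, rise and go to above the gauge.

Emit:
drive_tool(gripper=[0, 0, 0, 0, 0, 0, 0, 0, 0, 0, 0, 0], xyz=[[0, 0, 0], [0, 0, 0], [0, 0, 0], [0, 0, 0], [0, 0, 0], [0, 0, 0], [0, 0, 0], [0, 0, 0], [0, 0, 0], [0, 0, 0], [0, 0, 0], [0, 0, 0]], delta_rot=[[0, 0, 0], [0, 0, 0], [0, 0, 0], [0, 0, 0], [0, 0, 0], [0, 0, 0], [0, 0, 0], [0, 0, 0], [0, 0, 0], [0, 0, 0], [0, 0, 0], [0, 0, 0]])

```text
time: 7.0
tool_pos: [0.5552, -0.1429, 0.055]
tool_rot: [180.0, -0.0, 163.6]
wrist_force: [-0.3, 0.2, -0.3]
opening: 0.002
grasp_force: 0.0
```

Emit:
drive_tool(gripper=[0, 0, 0, 0, 0, 0, 0, 0, 0, 0, 0, 0], xyz=[[0, 0, -0.02], [0, 0, -0.05], [0, 0, -0.08], [0, 0, -0.11], [0, 0, -0.14], [0, 0, -0.17], [0, 0, -0.185], [0, -0.03, -0.185], [0, -0.07, -0.185], [-0.001, -0.11, -0.185], [-0.001, -0.15, -0.185], [-0.001, -0.173, -0.185]], delta_rot=[[0, 0, 0], [0, 0, 0], [0, 0, 0], [0, 0, 0], [0, 0, 0], [0, 0, 0], [0, 0, 0], [0, 0, 0], [0, 0, 0], [0, 0, 0], [0, 0, 0], [0, 0, 0]])

```text
time: 8.2
tool_pos: [0.5062, -0.3117, 0.2398]
tool_rot: [-180.0, -0.0, 163.5]
wrist_force: [0.4, -0.5, -0.1]
opening: 0.0
grasp_force: 0.0
```

```bash
python3 -c "
from h import *
to(.507,-.309,.124)
a=save('wrist','pics/w3.png')
print(wray(258,155,.083))"
```

```text
t 8.2 p [ 0.5062 -0.3117  0.2398] rot [-180.    -0.   163.5] open 0.00036608815229983494 d_tool [-1.000e-04  2.800e-03  1.158e-01]
[ 0.48555799 -0.31014997  0.083     ]
```

View pics/w3.png

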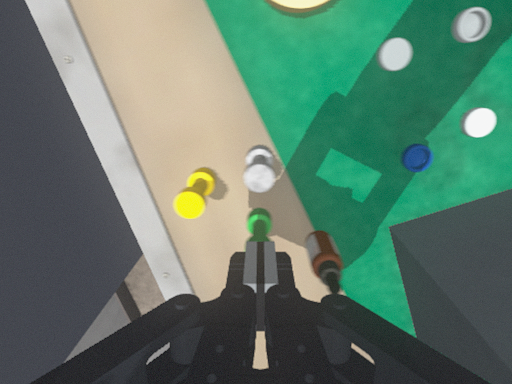

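The grey gauge's top is at (260,177), in the hand's plane. The yellow one is to its left, and the green one and the bottle are beyond; all of them stay below the gripper body.

```bash
python3 -c "
from h import *
print(wray(260,177,.083),wray(260,155,.0))"
```

```text
[ 0.50509379 -0.31417347  0.083     ] [ 0.50419022 -0.31415471  0.        ]
```

Emit:
drive_tool(gripper=[0, 0, 0, 0, 0, 0, 0, 0, 0, 0, 0, 0], xyz=[[0, 0.002, 0.01], [0, 0.002, 0.025], [0, 0.002, 0.04], [0, 0.002, 0.055], [0, 0.002, 0.07], [0, 0.002, 0.085], [0, 0.002, 0.095], [0, 0.002, 0.105], [0, 0.002, 0.11], [0, 0.002, 0.114], [0, 0.002, 0.116], [0, 0.002, 0.116]], delta_rot=[[0, 0, 0], [0, 0, 0], [0, 0, 0], [0, 0, 0], [0, 0, 0], [0, 0, 0], [0, 0, 0], [0, 0, 0], [0, 0, 0], [0, 0, 0], [0, 0, 0], [0, 0, 0]])

```text
time: 9.45
tool_pos: [0.5079, -0.3073, 0.1241]
tool_rot: [-180.0, 0.0, 163.6]
wrist_force: [-0.6, 0.2, 0.7]
opening: 0.002
grasp_force: 0.0
```

Emit:
drive_tool(gripper=[0, 0, 0, 0, 0, 0, 0, 0, 0, 0, 0, 0], xyz=[[0, 0, 0], [0, 0, 0], [0, 0, 0], [0, 0, 0], [0, 0, 0], [0, 0, 0], [0, 0, 0], [0, 0, 0], [0, 0, 0], [0, 0, 0], [0, 0, 0], [0, 0, 0]], delta_rot=[[0, 0, 0], [0, 0, 0], [0, 0, 0], [0, 0, 0], [0, 0, 0], [0, 0, 0], [0, 0, 0], [0, 0, 0], [0, 0, 0], [0, 0, 0], [0, 0, 0], [0, 0, 0]])

```text
time: 10.65
tool_pos: [0.5078, -0.3072, 0.124]
tool_rot: [-180.0, -0.0, 163.6]
wrist_force: [-0.0, 0.7, -0.5]
opening: -0.002
grasp_force: 0.0
```

Emit:
drive_tool(gripper=[0, 0, 0, 0, 0, 0, 0, 0, 0, 0, 0, 0], xyz=[[0, 0, 0], [0, 0, 0], [0, 0, 0], [0, 0, 0], [0, 0, 0], [0, 0, 0], [0, 0, 0], [0, 0, 0], [0, 0, 0], [0, 0, 0], [0, 0, 0], [0, 0, 0]], delta_rot=[[0, 0, 0], [0, 0, 0], [0, 0, 0], [0, 0, 0], [0, 0, 0], [0, 0, 0], [0, 0, 0], [0, 0, 0], [0, 0, 0], [0, 0, 0], [0, 0, 0], [0, 0, 0]])

```text
time: 11.85
tool_pos: [0.5078, -0.3072, 0.124]
tool_rot: [-180.0, -0.0, 163.6]
wrist_force: [0.2, 0.9, -0.2]
opening: 0.006
grasp_force: 0.0
```

```bash
python3 -c "
from h import *
a=save('wrist','pics/w4.png')
to(.48,-.2,.35);to(.579,.204,.35)"
```

```text
t 11.9 p [ 0.5078 -0.3072  0.124 ] rot [180.    0.  163.6] open 6.93366197659203e-05 d_tool [ 0.057  0.095 -0.226]
t 11.9 p [ 0.5078 -0.3072  0.124 ] rot [180.    0.  163.6] open 6.93366197659203e-05 d_tool [ 0.0764  0.5105 -0.226 ]
```

View pics/w4.png

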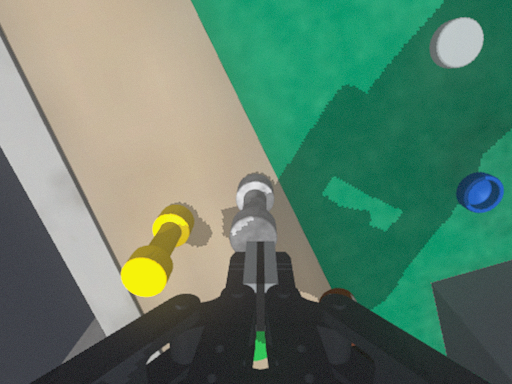

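The grey gauge's top is at (253,230), under the tips to within about 4 mm, and the dwell there was over 2 s. Now up and across to the tray.

Emit:
drive_tool(gripper=[0, 0, 0, 0, 0, 0, 0, 0, 0, 0, 0, 0], xyz=[[0, 0, -0.02], [0, 0, -0.05], [0, 0, -0.085], [0, 0, -0.12], [0, 0, -0.155], [0, 0, -0.19], [0, 0, -0.215], [0.003, 0.02, -0.226], [0.009, 0.06, -0.226], [0.015, 0.1, -0.226], [0.021, 0.14, -0.226], [0.024, 0.16, -0.226]], delta_rot=[[0, 0, 0], [0, 0, 0], [0, 0, 0], [0, 0, 0], [0, 0, 0], [0, 0, 0], [0, 0, 0], [0, 0, 0], [0, 0, 0], [0, 0, 0], [0, 0, 0], [0, 0, 0]])

```text
time: 13.1
tool_pos: [0.5299, -0.1431, 0.3498]
tool_rot: [180.0, -0.0, 163.7]
wrist_force: [-0.5, -0.5, 0.0]
opening: -0.002
grasp_force: 0.0
```

Emit:
drive_tool(gripper=[0, 0, 0, 0, 0, 0, 0, 0, 0, 0, 0, 0], xyz=[[0.003, 0.02, 0], [0.009, 0.06, 0], [0.015, 0.1, 0], [0.021, 0.14, 0], [0.027, 0.18, 0], [0.033, 0.22, 0], [0.039, 0.26, 0], [0.045, 0.3, 0], [0.05, 0.33, 0], [0.052, 0.35, 0], [0.052, 0.35, 0.02], [0.052, 0.35, 0.04]], delta_rot=[[0, 0, 0], [0, 0, 0], [0, 0, 0], [0, 0, 0], [0, 0, 0], [0, 0, 0], [0, 0, 0], [0, 0, 0], [0, 0, 0], [0, 0, 0], [0, 0, 0], [0, 0, 0]])

```text
time: 14.3
tool_pos: [0.5784, 0.2051, 0.3089]
tool_rot: [-180.0, -0.0, 163.7]
wrist_force: [-0.1, -0.5, -0.5]
opening: -0.003
grasp_force: 0.0
```

```bash
python3 -c "
from h import *
a=save('wrist','pics/w5.png')
to(.579,.204,.077)"
```

```text
t 14.35 p [0.5776 0.2046 0.3051] rot [-179.8   -0.4  163.6] open -0.005734288546120109 d_tool [-0.003   0.0005  0.2281]
```

View pics/w5.png

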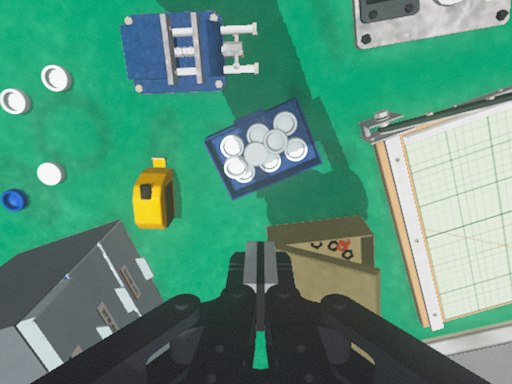

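The tray's corners are at (205,138), (299,98), (319,160) and (234,198), so its centre is about (264,148). A box with an open lid stands beyond it, so I'll check the clearance.

```bash
python3 -c "
from h import *
print('tray',wray(264,148,.036))
print('box wrist z0',wray(268,228,0),wray(362,217,0),'z.1',wray(268,228,.1),wray(362,217,.1),'lid near edge',[wray(282,247,z).round(3) for z in(.05,.1,.15,.2)],[wray(380,270,z).round(3) for z in(.05,.1,.15,.2)])
S=.64
print('top z0',ray('top',225*S,203*S,0),ray('top',133*S,190*S,0),'lid',[ray('top',219*S,194*S,z).round(3) for z in(.05,.1,.15,.2)],[ray('top',123*S,163*S,z).round(3) for z in(.05,.1,.15,.2)])
to(.579,.204,.077)"
```

```text
tray [0.57409404 0.20951523 0.036     ]
box wrist z0 [0.69367045 0.18121588 0.        ] [0.7142525  0.31299868 0.        ] z.1 [0.64795717 0.19228023 0.1       ] [0.66374337 0.29335618 0.1       ] lid near edge [array([0.702, 0.197, 0.05 ]), array([0.675, 0.201, 0.1  ]), array([0.648, 0.205, 0.15 ]), array([0.621, 0.209, 0.2  ])] [array([0.77 , 0.312, 0.05 ]), array([0.734, 0.301, 0.1  ]), array([0.698, 0.29 , 0.15 ]), array([0.662, 0.279, 0.2  ])]
top z0 [0.69837054 0.18378337 0.        ] [0.71786744 0.32964875 0.        ] lid [array([0.698, 0.18 , 0.05 ]), array([0.682, 0.167, 0.1  ]), array([0.667, 0.154, 0.15 ]), array([0.651, 0.14 , 0.2  ])] [array([0.744, 0.327, 0.05 ]), array([0.726, 0.306, 0.1  ]), array([0.708, 0.285, 0.15 ]), array([0.691, 0.264, 0.2  ])]
t 14.35 p [0.5776 0.2046 0.3051] rot [-179.8   -0.4  163.6] open -0.005734288546120109 d_tool [-0.003   0.0005  0.2281]
```

The box is at x≥0.69, so it is clear by 115 mm. Lowering over the tray and dwelling, then rising.

Emit:
drive_tool(gripper=[0, 0, 0, 0, 0, 0, 0, 0, 0, 0, 0, 0], xyz=[[0, 0, 0.02], [0, 0, 0.045], [0, 0, 0.07], [0, 0, 0.095], [0, 0, 0.12], [0, 0, 0.145], [0, 0, 0.17], [0, 0, 0.19], [0, 0, 0.21], [0, 0, 0.22], [0, 0, 0.227], [0, 0, 0.23]], delta_rot=[[0, 0, 0], [0, 0, 0], [0, 0, 0], [0, 0, 0], [0, 0, 0], [0, 0, 0], [0, 0, 0], [0, 0, 0], [0, 0, 0], [0, 0, 0], [0, 0, 0], [0, 0, 0]])

```text
time: 15.55
tool_pos: [0.5791, 0.2037, 0.0799]
tool_rot: [180.0, -0.0, 163.6]
wrist_force: [0.3, 0.1, -0.8]
opening: -0.001
grasp_force: 0.0
```

Emit:
drive_tool(gripper=[0, 0, 0, 0, 0, 0, 0, 0, 0, 0, 0, 0], xyz=[[0, 0, 0], [0, 0, 0], [0, 0, 0], [0, 0, 0], [0, 0, 0], [0, 0, 0], [0, 0, 0], [0, 0, 0], [0, 0, 0], [0, 0, 0], [0, 0, 0], [0, 0, 0]], delta_rot=[[0, 0, 0], [0, 0, 0], [0, 0, 0], [0, 0, 0], [0, 0, 0], [0, 0, 0], [0, 0, 0], [0, 0, 0], [0, 0, 0], [0, 0, 0], [0, 0, 0], [0, 0, 0]])

```text
time: 16.75
tool_pos: [0.5792, 0.2034, 0.08]
tool_rot: [-180.0, -0.0, 163.6]
wrist_force: [0.3, -0.7, -0.0]
opening: -0.001
grasp_force: 0.0
```

Emit:
drive_tool(gripper=[0, 0, 0, 0, 0, 0, 0, 0, 0, 0, 0, 0], xyz=[[0, 0, 0], [0, 0, 0], [0, 0, 0], [0, 0, 0], [0, 0, 0], [0, 0, 0], [0, 0, 0], [0, 0, 0], [0, 0, 0], [0, 0, 0], [0, 0, 0], [0, 0, 0]], delta_rot=[[0, 0, 0], [0, 0, 0], [0, 0, 0], [0, 0, 0], [0, 0, 0], [0, 0, 0], [0, 0, 0], [0, 0, 0], [0, 0, 0], [0, 0, 0], [0, 0, 0], [0, 0, 0]])

```text
time: 17.95
tool_pos: [0.5792, 0.2035, 0.08]
tool_rot: [180.0, 0.0, 163.6]
wrist_force: [-0.7, -0.4, -0.1]
opening: 0.001
grasp_force: 0.0
```

Emit:
drive_tool(gripper=[0, 0, 0, 0, 0, 0, 0, 0, 0, 0, 0, 0], xyz=[[0, 0, -0.02], [0, 0, -0.05], [0, 0, -0.08], [0, 0, -0.11], [0, 0, -0.14], [0, 0, -0.17], [0, 0, -0.2], [0, 0, -0.22], [0, 0, -0.23], [0, 0, -0.23], [0, 0, -0.23], [0, 0, -0.23]], delta_rot=[[0, 0, 0], [0, 0, 0], [0, 0, 0], [0, 0, 0], [0, 0, 0], [0, 0, 0], [0, 0, 0], [0, 0, 0], [0, 0, 0], [0, 0, 0], [0, 0, 0], [0, 0, 0]])

```text
time: 19.15
tool_pos: [0.579, 0.2034, 0.3085]
tool_rot: [-179.9, -0.1, 163.6]
wrist_force: [0.4, -0.2, -1.1]
opening: -0.005
grasp_force: 0.0
```

```bash
python3 -c "
from h import *
print(robot.hand_in())"
```

```text
the job is handed in; nothing more can be done
None
```

The job is handed in (no verdict came back): the hand pointed at the blue cap, the grey plug gauge and the middle of the tray in that order, over 2 s each, then rose to 0.31 m, with no sign of touching anything.

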